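# Hang a caddy on a slotted upright

## Task

Take the blue caddy with the black grip and hang it on the slotted aluminium upright: feel its two rear claws into the two slots without forcing, then press it straight down until it is fully home and the spring catch has snapped out through the window of its back plate. Be gentle with the upright, let go at the end, and leave the jar, dish, timer and scissors where they are.

Things in the scene. Friction and masses are not known exactly. Their poses are not given: they have to be found in the camera images.
- caddy_grip (a point): Centre of the black grip on the blue caddy (150 to 310 g), to be grasped from above: 42 mm long (x), 12 mm thick (y: close the fingers this way), top 16 mm above this point. Axes of the caddy: -x its open front, +x the rear with the claws, z up. The point is 66 mm above the caddy's underside and 45 mm in front of the back plate's rear face. It stands upright on the worktop at first.
- caddy_back (a point): Middle of the lower edge of the back plate's rear face, level with the underside; caddy axes. From caddy_grip it lies +45 mm in x, -66 mm in z. Back plate 48 mm wide, 90 high, 6 thick; tray in front of it 72 mm wide, 92 long, rim 20 high. Low in the plate is a window 14 mm wide, from 6 to 18 mm above this point.
- claw_tip (a point): Tip (a rounded ridge 3 mm thick) of the lower claw, 11.5 mm behind the back plate's rear face and 27 mm above its lower edge; caddy axes. Claws: two, one 42 mm above the other on the middle line, 5 mm thick (y), 18 mm high each (18 to 36 and 60 to 78 mm above the lower edge). The upper 8 mm is the neck; the lip hangs 10 mm below the neck's underside, with a gap of 6.5 mm between plate and lip.
- caddy: The whole caddy; origin and axes those of caddy_back. To hang it: hold it about 22 mm (19 to 24) above its nominal home height, claws straight into the slots along +x until the back plate is within 1 mm of the strip, then straight down until the necks rest on the slots' lower edges.
- seat_mark (a point): Point fixed on the stand, 60 mm above the worktop at the strip's front face: where caddy_back lies when fully home if the strip is mounted exactly in the middle. Axes: x into the strip (the way the claws go in), y across it, z up. The real strip is screwed on up to 13 mm to either side and up to 4 mm higher or lower, which this reading does not show; its face is always at this x.
- stand: Fixed grey stand (base 120 x 120 x 10 mm) with the aluminium strip, 68 mm wide, 5 thick, 12 to 180 mm above the worktop, hollow behind. Origin on the worktop under seat_mark, same axes. On the strip's middle line two slots 8 mm wide, 36 high: lower edges 28 and 70 mm above seat_mark with the strip in the middle. Contact forces on it must sum to under 40 N: press with 15 N at most.
- catch (a joint): Brass spring catch, a round nose standing 3 mm out of the strip's face, 12 mm above seat_mark with the strip in the middle. 0 = out, 0.003 = pushed in flush (m). The back plate's lower edge pushes it in on the way down (it takes 5 to 12 N); when fully home it snaps out into the plate's window and holds the caddy.
- specimen_jar: White-lidded specimen jar, 56 mm across, 72 mm high, left of the stand; origin under its centre. Bystander.
- petri_2: Round lidded petri dish, 61 mm across, 15 mm high, left of the stand; origin under its centre. Bystander.
- lab_timer: Small white timer with three buttons, 55 x 66 x 34 mm; origin under its centre. Bystander.
- scissors: Scissors with blue handles, 199 mm long, lying flat; origin under the centre. Bystander.

How it is judged:
By the outcome, as a careful person would: the job done as asked, in the order asked, and still so for the second after the job is handed in, with the robot touching nothing.
It also fails if it takes over 58 s, if anything falls off the work surface, if the arm or the gripper's body presses on something with over 40 N, if the wrist force passes 120 N, or if a joint passes its speed limit or range.

## Robot

A 7-joint arm with a two-finger parallel gripper is mounted at the origin on a cart in front of the work surface, level with it; the furniture and walls round the work are solid. World frame = base frame: x ahead of the robot, y to its left, z up, the work surface at z = 0. Lengths are in m, angles in rad, forces in N, time in s.
With the tool pointing down it reaches from about 0.4 to 0.85 m from the base axis. Payload 6.9 kg.
Tool frame: the origin (TCP) lies on the centre line of the jaws, within the pads' length; the fingertips stand 8 mm ahead of it and the grasp point (between the pads) lies 11 mm behind it (tcp_to_tips is the z of the fingertips in the tool frame, in m); z points along the fingers, y is the line along which they close (so a half turn about z gives the same grasp; the last joint's range is limited). The gripper opens to 85 mm and grips with 20 to 120 N. Pads are 22 mm wide; open, the fingers measure 114 mm over their backs; the gripper's body (76 mm by 85 mm) begins 54 mm behind the grasp point. The pads swing forward as they close: fully open they stand 13 mm farther back than shut.
Start: joints at [0.105, 0.507, -0.238, 1.5, 0.126, 1.149, -0.155], TCP at [0.625, -0, 0.239] pointing down, gripper open.
Joint ranges: [-3.08, 3.08], [-0.24, 2.05], [-1.43, 1.35], [0, 2.5], [-1.52, 4.66], [0.17, 1.96], [-2.89, 2.89]. Speed limits (rad/s): [2.39, 2.39, 3.14, 3.14, 3.14, 3.14, 3.14].

## Interface

Orientations are given as a unit quaternion [w, x, y, z].
In Python, from cell import * gives the robot as it stands.
- The arm moves only by the shell command python3 -m handwheel 'ROWS' [OPENING]. ROWS is JSON, a list that holds one entry, the list of rows, each a list of 6 numbers: the shift along the tool's x, y, z in cm, then the turn, a rotation vector about the tool's x, y, z in degrees. In form: [[[x, y, z, wx, wy, wz], ...]]. A call has 1 to 10 rows; each row is the pose to reach, as a shift and turn from the pose commanded when the call began, along the tool's axes at that moment; what a row does not reach only later rows make up. A row lasts 1/8 s, in which the tool goes at most 62.5 mm and 10.7 degrees, less where a joint would pass 70% of its speed; a pose out of reach is approached as far as the arm can. A call with a gripper value outside its range is refused whole. OPENING is the finger opening in cm, from 0 to 8.54, set as the call begins (- or left out, the last holds). The fingers move at their own pace and stop on an object; the grip force is fixed at half the most. Time passes only in rows, so rows that repeat a pose let the fingers close. It gives the time, the measured TCP pose, the force, the opening and the grip force at its end, in the units of the state.
- sense(): the state, without advancing time (a new reading comes with each control period).
- read_camera(name): name is "scene" or "side" or "wrist"; returns the picture (480x640x3 uint8, blue, green, red); there is no depth.
- calibration(name): a dict with "fx", "fy", "cx", "cy" (pixels), "world_from_camera" (4x4, takes a point from camera to world coordinates). Camera axes: x right, y down, z forward; pixel columns grow to the right and rows downward; lengths in m; the calibration is good to about 2 mm. A picture is of the moment at which its call begins: read the wrist's pose just before it. calibration takes no time and is no camera call; for the wrist camera it gives the pose at the moment of the call.
- finish_job(): hands the job in; it is judged then, once.
The state is a dict: "t": time; "joints": joint angles; "qvel": joint speeds; "tau": joint torques, N m; "position": TCP position; "tool_rot": TCP orientation; "wrist_force": force on the tool from outside, world axes, zero at the start; "wrist_torque": the same for the moment, N m; "gripper_width": finger opening in m; "grasp_force": force on a finger pad.
Only numpy, scipy, OpenCV 4.12 (cv2) and the standard library are available. Lean on these libraries where they do the work, as an engineer would, in place of code of your own. Each camera call takes 0.05 s, during which the arm holds its last target. There are 200 camera calls.

## Working session

There is one attempt and no reset: what is moved stays moved. The work goes in short steps, Python scripts to look and compute and a shell command to move; the robot and the scene stay as the last step left them, time stands still between calls to the robot, and variables do not carry over. Pictures are saved under pics/ and viewed, at most 10 in all, crops included, and the job is handed in when it is done.

```bash
mkdir -p pics; ls; python3 - <<'E'
from cell import *
import cv2,numpy as np
s=sense(); print(s)
for n in("scene","side"):
    im=read_camera(n); cv2.imwrite(f"pics/{n}0.png",im); c=calibration(n); print(n,c)
cv2.imwrite("pics/wrist0.png",read_camera("wrist"))
E
```

```text
pics
{'t': 0.0, 'joints': array([ 0.10549341,  0.50837198, -0.23753603,  1.5011446 ,  0.12569956,
        1.14893533, -0.15479842]), 'qvel': array([-0.00050541,  0.00079954, -0.0006569 ,  0.00103477,  0.00045528,
       -0.00087699,  0.00051107]), 'tau': array([ 1.19726570e-03, -6.20588279e+01, -2.18696728e+00, -2.49655455e+01,
        1.23123583e-02,  1.21321963e-02,  2.04169703e-05]), 'position': array([ 6.24492516e-01, -6.95118870e-05,  2.38404812e-01]), 'tool_rot': array([-6.49556715e-04,  7.07093573e-01,  7.07119372e-01, -6.71443156e-04]), 'wrist_force': array([0.18010574, 0.11372959, 0.41676879]), 'wrist_torque': array([-0.00847461, -0.04145235,  0.01133476]), 'grasp_force': 0.0, 'gripper_width': 0.0855335849692992}
scene {'fx': 584.3739383083911, 'fy': 584.3739383083911, 'cx': 322.2486612320735, 'cy': 236.0733510231302, 'world_from_camera': array([[ 0.80091664, -0.32917634,  0.50017544, -0.05220959],
       [-0.59873862, -0.44959257,  0.66285638, -0.90874367],
       [ 0.00667852, -0.83036706, -0.55717676,  0.77057009],
       [ 0.        ,  0.        ,  0.        ,  1.        ]])}
side {'fx': 451.0435824676903, 'fy': 451.0435824676903, 'cx': 315.02525782399346, 'cy': 239.6070811794822, 'world_from_camera': array([[-0.8531303 , -0.23037112,  0.46807889,  0.11195318],
       [-0.52116722,  0.4168002 , -0.74475655,  0.68032097],
       [-0.02352497, -0.87932175, -0.47564675,  0.54673737],
       [ 0.        ,  0.        ,  0.        ,  1.        ]])}
```

View pics/scene0.png

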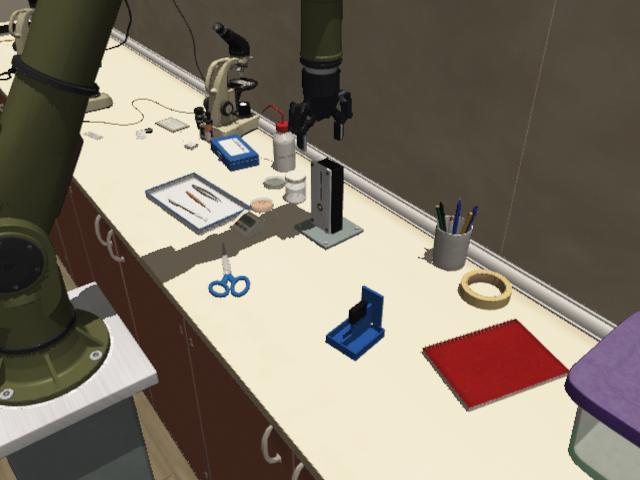

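View pics/side0.png

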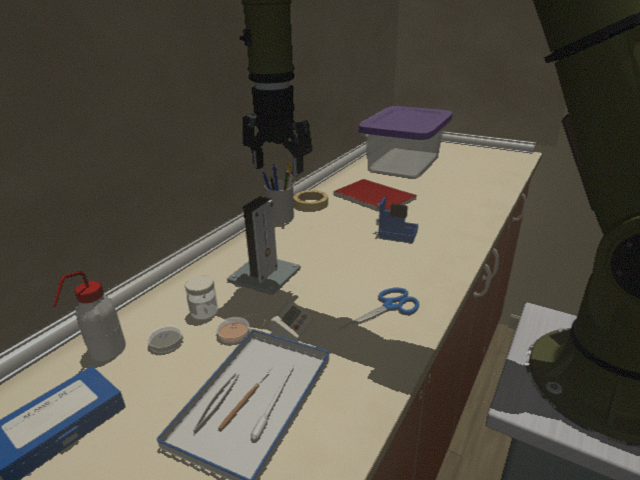

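The scene view shows the caddy near (355,325) and the stand near (328,200). The side view shows the caddy at (397,222) and the stand at (262,245). I'll enlarge both.

```bash
python3 - <<'E'
import cv2,numpy as np
a=cv2.imread("pics/scene0.png"); b=cv2.imread("pics/side0.png")
def cr(im,x,y,w,h): return cv2.resize(im[y:y+h,x:x+w],(400,300),interpolation=cv2.INTER_CUBIC)
# each 80x60/5x or 133x100/3x
o=np.vstack([np.hstack([cr(a,315,282,100,75),cr(a,278,150,133,100)]),np.hstack([cr(b,362,185,80,60),cr(b,210,195,133,100)])])
cv2.imwrite("pics/crop0.png",o)
E
```

```text
(no output)
```

View pics/crop0.png

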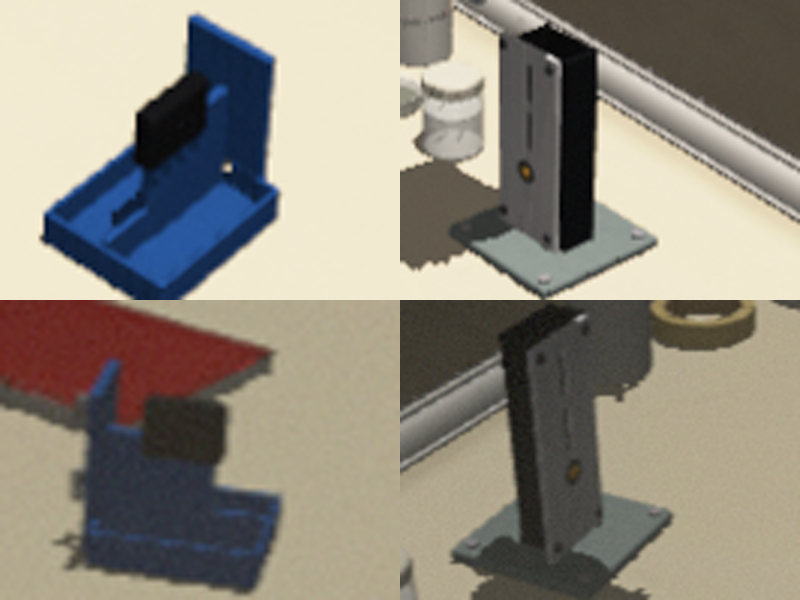

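View pics/wrist0.png

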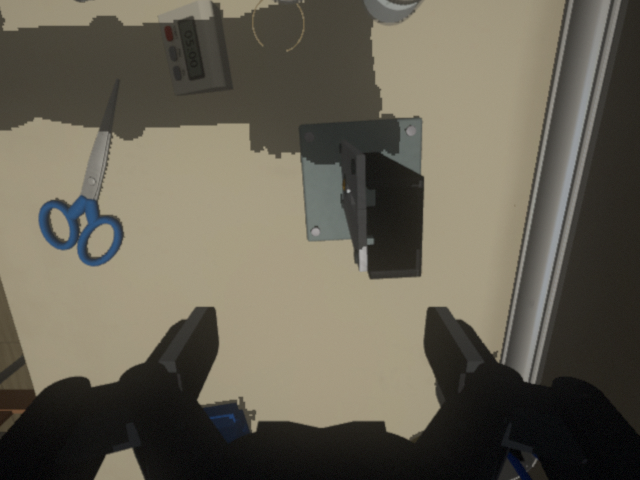

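The wrist view looks straight down. The stand base corners are at (300,126), (421,117) and (307,240), and the caddy is at the bottom left. The crops show the slot line, the brass catch and the caddy's plate. Next: positions by ray casting.

```bash
cat > h.py <<'E'
from cell import *
import cv2,numpy as np
def ray(c,p):
    T=c["world_from_camera"]; d=T[:3,:3]@np.array([(p[0]-c["cx"])/c["fx"],(p[1]-c["cy"])/c["fy"],1]); return T[:3,3],d
def onz(c,p,z):
    o,d=ray(c,p); return o+d*(z-o[2])/d[2]
def tri(c1,p1,c2,p2):
    o1,d1=ray(c1,p1);o2,d2=ray(c2,p2)
    A=np.c_[d1,-d2]; s=np.linalg.lstsq(A,o2-o1,rcond=None)[0]
    a,b=o1+d1*s[0],o2+d2*s[1]; return (a+b)/2,np.linalg.norm(a-b)
E
python3 - <<'E'
from h import *
np.set_printoptions(precision=4,suppress=True)
S,D,W=calibration("scene"),calibration("side"),calibration("wrist")
print(W)
print("base W",[onz(W,p,.01)[:2] for p in[(300,126),(421,117),(307,240)]])
print("base S",[onz(S,p,.01)[:2] for p in[(363.4,230),(326.2,247.5),(294.6,227.2)]])
s=lambda p:(278+p[0]/3.008,150+p[1]/3); d=lambda p:(210+(p[0]-0)/3.008,195+(p[1]-300)/3)
print("catch",tri(S,s((526,171)),D,d((573,471))))
print("topL S / side",tri(S,s((502,30)),D,d((588,315))))
print("topR",tri(S,s((560,56)),D,d((527,347))))
print("botR?",tri(S,s((556,250)),D,d((522,545))))
cs=lambda p:(315+p[0]/4,282+p[1]/4); cd=lambda p:(362+p[0]/5,185+(p[1]-300)/5)
print("plate top S",[onz(S,cs(p),.09)for p in[(192,14),(274,60)]])
print("grip top S",[onz(S,cs(p),.082)for p in[(137,110),(190,73),(210,82)]])
print("tray bottom S",[onz(S,cs(p),.0)for p in[(45,240),(165,298)]], "rim",[onz(S,cs(p),.02)for p in[(43,212),(278,188)]])
E
```

```text
{'fx': 359.27305468039646, 'fy': 359.27305468039646, 'cx': 320.832680961913, 'cy': 239.10983428374973, 'world_from_camera': array([[ 1.    ,  0.0014, -0.0002,  0.6245],
       [ 0.0012, -0.9504, -0.311 ,  0.0793],
       [-0.0006,  0.311 , -0.9504,  0.3719],
       [ 0.    ,  0.    ,  0.    ,  1.    ]])}
base W [array([0.6043, 0.0752]), array([0.7198, 0.0835]), array([ 0.6098, -0.0402])]
base S [array([ 0.7249, -0.0409]), array([ 0.6099, -0.0465]), array([0.6   , 0.0656])]
catch (array([ 0.568 , -0.2914,  0.1014]), np.float64(0.347311666126164))
topL S / side (array([ 0.5488, -0.3098,  0.2206]), np.float64(0.2946984109491643))
topR (array([ 0.6006, -0.3093,  0.1851]), np.float64(0.3021356830448222))
botR? (array([ 0.6113, -0.2824,  0.022 ]), np.float64(0.35636143295013356))
plate top S [array([ 0.5212, -0.2758,  0.09  ]), array([ 0.5297, -0.3232,  0.09  ])]
grip top S [array([ 0.4641, -0.3061,  0.082 ]), array([ 0.4996, -0.3006,  0.082 ]), array([ 0.5028, -0.3108,  0.082 ])]
tray bottom S [array([ 0.4334, -0.2802,  0.    ]), array([ 0.4548, -0.342 ,  0.    ])] rim [array([ 0.4311, -0.2814,  0.02  ]), array([ 0.529 , -0.3336,  0.02  ])]
```

```bash
python3 -m handwheel '[[[-3,-1.5,0,0,0,-10],[-6,-3,0,0,0,-20],[-9,-4.5,0,0,0,-30],[-12,-6,0,0,0,-40],[-15,-7.5,0,0,0,-50],[-18,-9,0,0,0,-60],[-21,-10.5,0,0,0,-70],[-25,-12,0,0,0,-80],[-28,-13.5,0,0,0,-90],[-30.5,-14.5,0,0,0,-99]]]'; python3 -m handwheel '[[[0,0,0,0,0,0],[0,0,0,0,0,0]]]'
python3 - <<'E'
from h import *
np.set_printoptions(precision=4,suppress=True)
S,D=calibration("scene"),calibration("side")
s=lambda p:(278+p[0]/3.008,150+p[1]/3); d=lambda p:(210+(p[0]-400)/3.008,195+(p[1]-300)/3)
s=lambda p:(278+(p[0]-400)/3.008,150+p[1]/3)
print("catch",tri(S,s((526,171)),D,d((573,471))))
print("topL",tri(S,s((502,34)),D,d((530,347))))
print("topR",tri(S,s((560,58)),D,d((590,315))))
print("botL",tri(S,s((501,215)),D,d((522,545))))
st=sense();print(st["joints"],st["position"],st["tool_rot"])
im=read_camera("wrist");cv2.imwrite("pics/w1.png",im)
print(calibration("wrist"))
E
```

```text
t: 1.4
position: [0.4788, -0.3066, 0.239]
tool_rot: [-0.0, -0.08, 0.997, 0.0]
wrist_force: [0.2, 0.3, 0.1]
gripper_width: 0.0854
grasp_force: 0.0
t: 1.65
position: [0.4802, -0.3042, 0.2392]
tool_rot: [0.0, -0.078, 0.997, 0.0]
wrist_force: [1.0, 0.5, 0.4]
gripper_width: 0.0854
grasp_force: 0.0
catch (array([0.6448, 0.0262, 0.0681]), np.float64(0.0027039585415626153))
topL (array([0.6457, 0.0566, 0.1755]), np.float64(0.0016596112297168118))
topR (array([ 0.6478, -0.0086,  0.1773]), np.float64(0.0076982504229665535))
botL (array([0.6567, 0.0656, 0.0139]), np.float64(0.019361964582754174))
[ 0.9432  0.4693 -0.6499  1.6496  0.3069  1.1273  1.9384] [ 0.4802 -0.3042  0.2392] [ 0.0001 -0.0776  0.997   0.0004]
{'fx': 359.27305468039646, 'fy': 359.27305468039646, 'cx': 320.832680961913, 'cy': 239.10983428374973, 'world_from_camera': array([[-0.1573,  0.9382,  0.3082,  0.4013],
       [ 0.9876,  0.1492,  0.0497, -0.3168],
       [ 0.0006,  0.3122, -0.95  ,  0.3725],
       [ 0.    ,  0.    ,  0.    ,  1.    ]])}
```

View pics/w1.png

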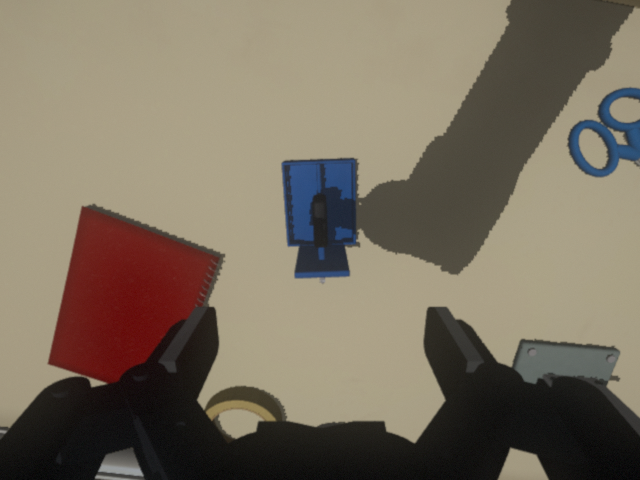

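The caddy is between the fingers: tray from (283,160) to (357,245), grip at about (320,207), rear plate edge near row 275. I'll measure it with masks.

```bash
python3 - <<'E'
from h import *
np.set_printoptions(precision=4,suppress=True)
im=cv2.imread("pics/w1.png").astype(int); b,g,r=im[...,0],im[...,1],im[...,2]
m=(b>1.6*r)&(b>40); m[:,:260]=0;m[:,400:]=0;m[300:]=0
W=calibration("wrist")
for y in (165,180,200,220,235,250,260,268,272,274,276,278,280):
    x=np.flatnonzero(m[y]); print(y,x.min() if len(x) else 0,x.max() if len(x) else 0)
ys=np.flatnonzero(m[:,300]);print("col300",ys.min(),ys.max()); ys=np.flatnonzero(m[:,345]);print("col345",ys.min(),ys.max())
k=(im.sum(2)<150)&(im.max(2)-im.min(2)<25); k[:,:300]=0;k[:,335:]=0;k[:180]=0;k[260:]=0
for y in range(186,252,6):
    x=np.flatnonzero(k[y]); print("grip",y,x.min() if len(x) else 0,x.max() if len(x) else 0)
c=im[180:290,275:365].astype(np.uint8); cv2.imwrite("pics/g.png",cv2.resize(c,None,fx=5,fy=5,interpolation=cv2.INTER_CUBIC))
E
```

```text
165 282 354
180 284 354
200 285 354
220 286 351
235 287 355
250 318 324
260 0 0
268 0 0
272 296 348
274 295 348
276 295 330
278 0 0
280 0 0
col300 161 277
col345 160 275
grip 186 322 323
grip 192 321 334
grip 198 313 334
grip 204 312 334
grip 210 311 333
grip 216 312 334
grip 222 311 334
grip 228 314 333
grip 234 314 334
grip 240 300 334
grip 246 301 334
```

View pics/g.png

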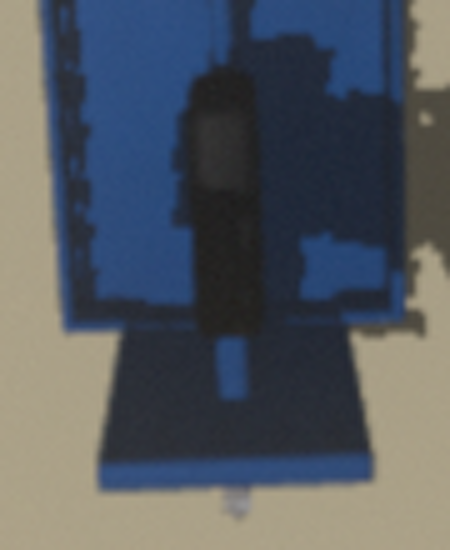

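Zoom: the plate's rear top edge runs from (294.6,278.2) to (349.6,276), and the grip's rear end is at (321.2,247).

```bash
python3 - <<'E'
from h import *
np.set_printoptions(precision=4,suppress=True)
W=calibration("wrist")
a=onz(W,(294.6,278.2),.09);b=onz(W,(349.6,276.),.09)
d=b-a; yaw=np.degrees(np.arctan2(-d[0],d[1])); print(a,b,np.linalg.norm(d),"yaw",yaw)
r=[onz(W,p,.02) for p in((282,165),(286.5,230),(355.5,235),(354.5,165))]
for i,j in((0,1),(3,2)):
    e=r[j]-r[i]; print("rim yaw",np.degrees(np.arctan2(e[1],e[0])))
print("rim mid",(r[1]+r[2])/2, np.linalg.norm(r[1]-r[2]))
g=onz(W,(321.2,247),.082);print("grip rear",g)
u=np.array([np.cos(np.radians(10)),np.sin(np.radians(10))])
print("grip from plate",(a+b)[:2]/2-.045*u,"from grip rear",g[:2]-.021*u)
E
```

```text
[ 0.5314 -0.3187  0.09  ] [ 0.522  -0.2724  0.09  ] 0.0472102296900053 yaw 11.529081253817983
rim yaw 11.137399773385978
rim yaw 11.552984512639663
rim mid [ 0.5086 -0.2992  0.02  ] 0.07104657653438297
grip rear [ 0.5026 -0.3002  0.082 ]
grip from plate [ 0.4824 -0.3034] from grip rear [ 0.4819 -0.3038]
```

```bash
python3 -m handwheel '[[[-0.2,0,3,0,0,-2.5],[-0.2,0,7,0,0,-2.5],[-0.2,0,11,0,0,-2.5],[-0.2,0,14.5,0,0,-2.5],[-0.2,0,16.5,0,0,-2.5],[-0.2,0,17.6,0,0,-2.5],[-0.2,0,18,0,0,-2.5],[-0.2,0,18,0,0,-2.5]]]'
python3 -m handwheel '[[[0,0,0,0,0,0],[0,0,0,0,0,0],[0,0,0,0,0,0],[0,0,0,0,0,0],[0,0,0,0,0,0],[0,0,0,0,0,0]]]' 0
python3 -c "
from h import *
cv2.imwrite('pics/s2.png',read_camera('scene'));print(sense())"
```

```text
t: 2.7
position: [0.4824, -0.3045, 0.0598]
tool_rot: [0.0, -0.1, 0.995, -0.0]
wrist_force: [0.4, 0.1, -0.6]
gripper_width: 0.0851
grasp_force: 0.0
t: 3.45
position: [0.4821, -0.3048, 0.0595]
tool_rot: [0.0, -0.1, 0.995, -0.0]
wrist_force: [-0.5, -1.6, 4.1]
gripper_width: 0.0111
grasp_force: 59.5
{'t': 3.5, 'joints': array([ 0.86268419,  0.67087397, -0.54391478,  1.85910909,  0.4929365 ,
        0.74814994,  1.81673963]), 'qvel': array([-0.00169702, -0.00020916, -0.0010555 ,  0.00113849,  0.00178469,
       -0.00033528, -0.0013073 ]), 'tau': array([-4.14818628e-01, -5.90718806e+01, -7.37240732e+00, -1.58651841e+01,
       -4.82387713e-02, -2.62815217e-01,  1.57414813e-02]), 'position': array([ 0.48208533, -0.30487733,  0.05954256]), 'tool_rot': array([ 1.43191632e-04, -1.00114850e-01,  9.94975855e-01, -2.11263264e-04]), 'wrist_force': array([-0.82054445, -1.81413977,  3.18641611]), 'wrist_torque': array([-0.0407972 ,  0.14768699, -0.07358453]), 'grasp_force': 59.512656927108765, 'gripper_width': 0.011327782534780697}
```

```bash
python3 -m handwheel '[[[0,0,-1,0,0,0],[0,0,-3,0,0,0],[0,0,-6,0,0,0],[0,0,-8,0,0,0],[0,0,-8.5,0,0,0]]]'
python3 -m handwheel '[[[-0.7,1.5,0,0,0,0.5],[-2,5,0,0,0,1],[-4,9,0,0,0,2],[-6,13.5,0,0,0,3.5],[-8,18,0,0,0,4.5],[-10,22.5,0,0,0,5.5],[-11.5,26,0,0,0,6.5],[-12.6,29,0,0,0,7.5],[-13.2,30.3,0,0,0,8],[-13.3,30.5,0,0,0,8]]]'
python3 -m handwheel '[[[0,0,0,0,0,0],[0,0,0,0,0,0],[0,0,0,0,0,0],[0,0,0,0,0,0]]]'
python3 - <<'E'
from h import *
st=sense();print(st["position"],st["tool_rot"],st["joints"],st["wrist_force"])
W=read_camera('wrist');np.save("wcal.npy",calibration("wrist")["world_from_camera"])
cv2.imwrite('pics/w3.png',W)
a=read_camera("scene");b=read_camera("side");cv2.imwrite('pics/s3.png',a);cv2.imwrite('pics/d3.png',b)
cr=lambda im,x,y,w,h: cv2.resize(im[y:y+h,x:x+w],(400,300),interpolation=cv2.INTER_CUBIC)
o=np.vstack([cv2.resize(W[0:300,160:560],(800,600))[:300],]*0+[np.hstack([cr(a,270,140,120,90),cr(b,210,180,120,90)]),np.hstack([cr(W,180,200,200,150),cr(W,240,200,133,100)])])
cv2.imwrite('pics/c3.png',o)
E
```

```text
t: 4.12
position: [0.4823, -0.3047, 0.1455]
tool_rot: [0.001, -0.1, 0.995, -0.0]
wrist_force: [0.3, 0.0, -3.9]
gripper_width: 0.0112
grasp_force: 58.7
t: 5.38
position: [0.551, 0.0216, 0.1437]
tool_rot: [-0.001, -0.031, 1.0, 0.0]
wrist_force: [1.0, -0.7, -1.8]
gripper_width: 0.0114
grasp_force: 58.7
t: 5.88
position: [0.5515, 0.0201, 0.1443]
tool_rot: [0.0, -0.03, 1.0, -0.0]
wrist_force: [-0.4, -0.5, -2.9]
gripper_width: 0.0109
grasp_force: 58.7
[0.55148495 0.02008865 0.14429804] [ 9.33726277e-06 -3.00881400e-02  9.99547247e-01 -6.91618699e-05] [ 0.29354718  0.5343235  -0.57205462  1.82393107  0.36311528  0.88919594
  1.18355386] [-0.4460227  -0.54629335 -2.85305577]
```

View pics/w3.png

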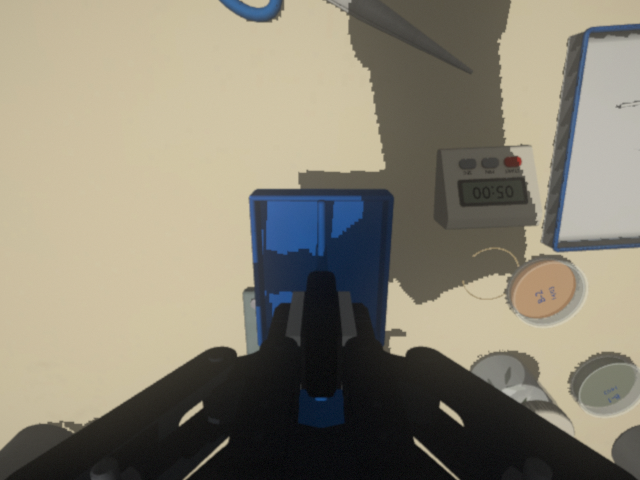

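View pics/c3.png

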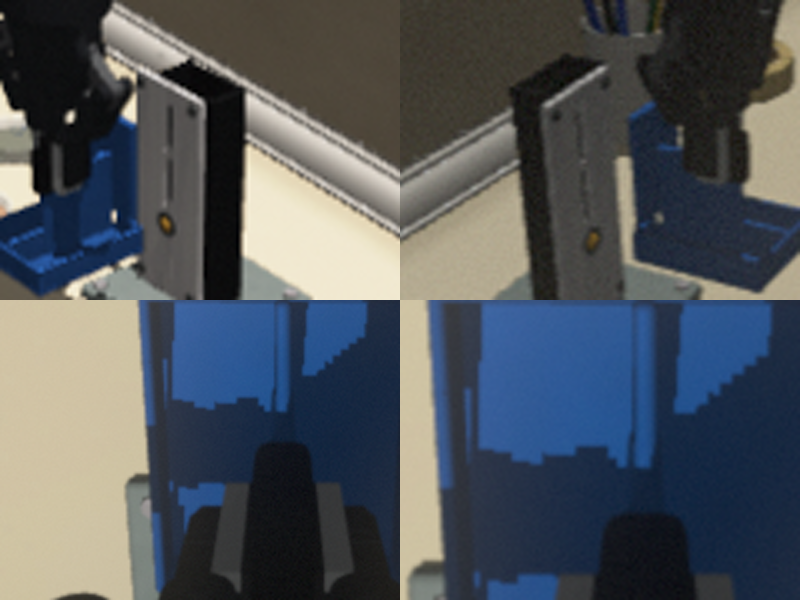

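The wrist view shows only the tray and gripper. The scene and side crops show the slot line, and the brass catch at about (319.5,207) in scene and (268,251) in side. Next: the catch and slot by two-view rays, and yaw from the base edges in the first wrist picture.

```bash
python3 - <<'E'
from h import *
np.set_printoptions(precision=4,suppress=True)
S,D=calibration("scene"),calibration("side")
W=calibration("wrist"); W=dict(W); W["world_from_camera"]=np.array([[1.,.0014,-.0002,.6245],[.0012,-.9504,-.311,.0793],[-.0006,.311,-.9504,.3719],[0,0,0,1]])
a=cv2.imread("pics/s3.png").astype(float);b=cv2.imread("pics/d3.png").astype(float)
def gold(im,x0,y0,x1,y1):
    c=im[y0:y1,x0:x1]; w=np.clip(c[...,2]-c[...,0]-30,0,None); yy,xx=np.mgrid[y0:y1,x0:x1]; return (w*xx).sum()/w.sum(),(w*yy).sum()/w.sum(),w.sum()
gs=gold(a,312,198,328,216);gd=gold(b,258,242,278,262)
print(gs,gd,"catch",tri(S,gs,D,gd))
# slot: darkest col within strip per row
def slot(im,x0,x1,y0,y1):
    g=im.mean(2);o=[]
    for y in range(y0,y1):
        r=g[y,x0:x1];base=np.median(r);w=np.clip(base-r-8,0,None)
        o.append((y,round(w.sum()),round(x0+(w*np.arange(x1-x0)).sum()/max(w.sum(),1e-6),1)))
    return o
print("S",slot(a,314,328,166,204)); print("D",slot(b,259,270,198,250))
w=cv2.imread("pics/wrist0.png").astype(int)
print("rowprof", [tuple(w[180,x]) for x in range(298,312,2)])
for y in (135,150,165,180,195,210,225,235):
    g=w[y,290:325,2]-w[y,290:325,0]; i=np.flatnonzero(g<8); print(y,290+i[0], onz(W,(289.5+i[0],y),.01)[:2])
E
```

```text
(np.float64(319.2480620155039), np.float64(206.54780361757105), np.float64(387.0)) (np.float64(269.3784860557769), np.float64(250.48605577689244), np.float64(251.0)) catch (array([0.6412, 0.0239, 0.0717]), np.float64(0.002722146250284644))
S [(166, 142, np.float64(326.5)), (167, 27, np.float64(327.0)), (168, 0, np.float64(314.0)), (169, 0, np.float64(314.0)), (170, 0, np.float64(314.0)), (171, 19, np.float64(324.9)), (172, 82, np.float64(323.7)), (173, 118, np.float64(324.2)), (174, 89, np.float64(323.6)), (175, 56, np.float64(321.5)), (176, 49, np.float64(320.6)), (177, 49, np.float64(320.6)), (178, 44, np.float64(320.6)), (179, 41, np.float64(320.6)), (180, 40, np.float64(320.6)), (181, 40, np.float64(320.6)), (182, 39, np.float64(320.6)), (183, 25, np.float64(320.8)), (184, 7, np.float64(321.0)), (185, 0, np.float64(314.0)), (186, 0, np.float64(314.0)), (187, 8, np.float64(320.6)), (188, 31, np.float64(320.6)), (189, 39, np.float64(320.6)), (190, 41, np.float64(320.6)), (191, 40, np.float64(320.6)), (192, 45, np.float64(320.6)), (193, 41, np.float64(320.6)), (194, 41, np.float64(3
[... 1629 characters left out ...]
np.float64(265.5)), (245, 0, np.float64(259.0)), (246, 0, np.float64(259.0)), (247, 0, np.float64(259.0)), (248, 36, np.float64(268.0)), (249, 53, np.float64(267.9))]
rowprof [(np.int64(129), np.int64(153), np.int64(162)), (np.int64(130), np.int64(155), np.int64(163)), (np.int64(100), np.int64(117), np.int64(122)), (np.int64(99), np.int64(104), np.int64(99)), (np.int64(110), np.int64(114), np.int64(108)), (np.int64(110), np.int64(116), np.int64(108)), (np.int64(111), np.int64(118), np.int64(110))]
135 300 [0.6036 0.0669]
150 301 [0.6044 0.0528]
165 302 [0.6051 0.0383]
180 303 [0.6059 0.0234]
195 304 [0.6067 0.0081]
210 306 [ 0.6086 -0.0075]
225 307 [ 0.6094 -0.0236]
235 308 [ 0.6103 -0.0346]
```

```bash
python3 - <<'E'
from h import *
np.set_printoptions(precision=4,suppress=True)
S,D=calibration("scene"),calibration("side")
def atx(c,p,X,t=np.radians(3.7)):
    o,d=ray(c,p); n=np.array([np.cos(t),np.sin(t),0]); s=(X-n@o)/(n@d); q=o+s*d
    return np.array([-np.sin(t)*q[0]+np.cos(t)*q[1],q[2]])  # lateral, z
t=np.radians(3.7);st=sense();p=st["position"];print("tcp fwd",np.cos(t)*p[0]+np.sin(t)*p[1],"lat",-np.sin(t)*p[0]+np.cos(t)*p[1])
for X in np.arange(.640,.656,.002):
    print(X,"slotS",atx(S,(320.6,193.5),X)+[.0033,0],"slotD",atx(D,(264.2,232.5),X)-[.0031,0],"catch@-2mm",atx(S,(319.25,206.5),X-.002),atx(D,(268.5,250.9),X-.002))
E
```

```text
tcp fwd 0.5516450886422413 lat -0.01508778235268119
0.64 slotS [-0.0216  0.1115] slotD [-0.0068  0.1207] catch@-2mm [-0.0227  0.0769] [-0.0106  0.0739]
0.642 slotS [-0.0192  0.1098] slotD [-0.0096  0.1189] catch@-2mm [-0.0204  0.0751] [-0.0135  0.072 ]
0.644 slotS [-0.0169  0.108 ] slotD [-0.0124  0.1171] catch@-2mm [-0.018   0.0732] [-0.0163  0.07  ]
0.646 slotS [-0.0146  0.1063] slotD [-0.0152  0.1154] catch@-2mm [-0.0156  0.0713] [-0.0191  0.068 ]
0.648 slotS [-0.0122  0.1045] slotD [-0.018   0.1136] catch@-2mm [-0.0133  0.0695] [-0.0219  0.0661]
0.65 slotS [-0.0099  0.1027] slotD [-0.0208  0.1119] catch@-2mm [-0.0109  0.0676] [-0.0248  0.0641]
0.652 slotS [-0.0075  0.101 ] slotD [-0.0235  0.1101] catch@-2mm [-0.0086  0.0658] [-0.0276  0.0622]
0.654 slotS [-0.0052  0.0992] slotD [-0.0263  0.1083] catch@-2mm [-0.0062  0.0639] [-0.0304  0.0602]
0.656 slotS [-0.0029  0.0975] slotD [-0.0291  0.1066] catch@-2mm [-0.0039  0.0621] [-0.0333  0.0582]
```

```bash
python3 -m handwheel '[[[-0.5,-0.07,0.1,0,0,0],[-1.2,-0.07,0.3,0,0,0],[-2,-0.07,0.3,0,0,0],[-2.7,-0.07,0.3,0,0,0],[-3.1,-0.07,0.3,0,0,0],[-3.2,-0.07,0.3,0,0,0],[-3.2,-0.07,0.3,0,0,0],[-3.2,-0.07,0.3,0,0,0]]]'
python3 -m handwheel '[[[-0.1,0,0,0,0,0],[-0.2,0,0,0,0,0],[-0.3,0,0,0,0,0],[-0.3,0,0,0,0,0]]]'
python3 -m handwheel '[[[-0.1,0,0,0,0,0],[-0.2,0,0,0,0,0],[-0.2,0,0,0,0,0]]]'
python3 -c "
from h import *
t=np.radians(3.45)
p=sense()['position'];print('fwd',np.cos(t)*p[0]+np.sin(t)*p[1]+.045)"
```

```text
t: 7.02
position: [0.5833, 0.0219, 0.1413]
tool_rot: [-0.0, -0.031, 1.0, -0.0]
wrist_force: [0.1, 0.1, -2.8]
gripper_width: 0.0111
grasp_force: 58.7
t: 7.52
position: [0.5865, 0.0221, 0.1413]
tool_rot: [0.0, -0.031, 1.0, 0.0]
wrist_force: [-0.7, 0.5, -2.2]
gripper_width: 0.0113
grasp_force: 58.7
t: 7.9
position: [0.5879, 0.0224, 0.1411]
tool_rot: [-0.001, -0.031, 1.0, 0.0]
wrist_force: [-2.8, -0.4, -2.9]
gripper_width: 0.0114
grasp_force: 58.8
fwd 0.6332190385422336
```

```bash
python3 -m handwheel '[[[-0.05,0,0,0,0,0],[-0.1,0,0,0,0,0],[-0.1,0,0,0,0,0],[-0.1,0,0,0,0,0]]]'
```

```text
t: 8.4
position: [0.5889, 0.0229, 0.1411]
tool_rot: [-0.001, -0.031, 1.0, 0.0]
wrist_force: [-4.0, 2.7, -3.0]
gripper_width: 0.0114
grasp_force: 58.7
```

```bash
python3 - <<'E'
from h import *
a=read_camera("scene");b=read_camera("side");cv2.imwrite('pics/s4.png',a);cv2.imwrite('pics/d4.png',b)
cr=lambda im,x,y,w,h: cv2.resize(im[y:y+h,x:x+w],(400,540),interpolation=cv2.INTER_CUBIC)
cv2.imwrite('pics/c4.png',np.hstack([cr(a,285,155,60,81),cr(b,235,190,60,81)]))
E
```

```text
(no output)
```

View pics/c4.png

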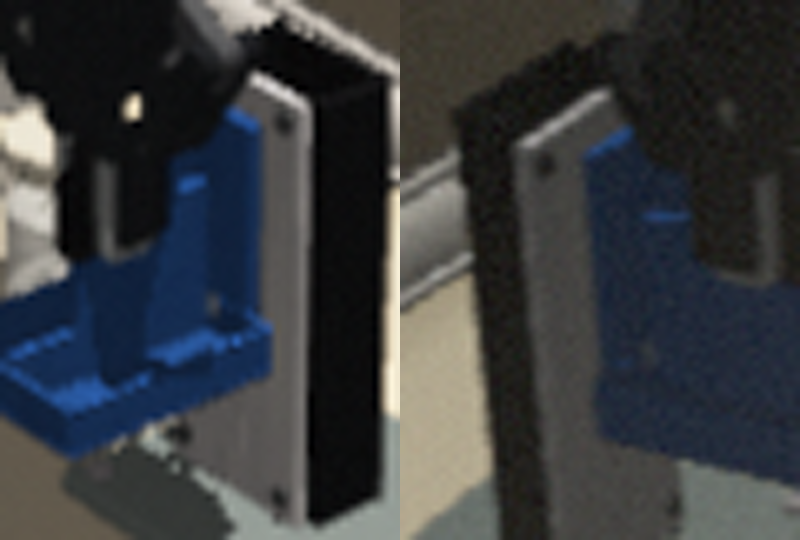

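The picture shows the plate about 10 mm short of the strip, and the claws hidden. There is a light lateral force of +y, so the slot seems to lie a little toward +y. I'll back off, shift and feel again.

```bash
python3 -m handwheel '[[[0.2,0,0,0,0,0],[0.25,0.1,0,0,0,0],[0.25,0.1,0,0,0,0]]]'
python3 -m handwheel '[[[-0.1,0,0,0,0,0],[-0.2,0,0,0,0,0],[-0.3,0,0,0,0,0],[-0.35,0,0,0,0,0],[-0.35,0,0,0,0,0]]]'
```

```text
t: 8.88
position: [0.5874, 0.0226, 0.1415]
tool_rot: [0.001, -0.03, 1.0, -0.0]
wrist_force: [-0.0, -0.0, -3.3]
gripper_width: 0.0111
grasp_force: 58.7
t: 9.5
position: [0.5889, 0.0232, 0.1411]
tool_rot: [-0.002, -0.031, 1.0, -0.0]
wrist_force: [-6.6, 0.9, 0.7]
gripper_width: 0.0107
grasp_force: 59.3
```

```bash
python3 -m handwheel '[[[0.08,0,0,0,0,0],[0.08,0.1,0,0,0,0],[0.08,0.1,0,0,0,0]]]' | grep -E "posi|force"
for i in 1; do python3 -m handwheel '[[[0,0.05,0,0,0,0],[0,0.1,0,0,0,0],[0,0.1,0,0,0,0]]]'| grep -E "posi|force"; python3 -m handwheel '[[[0,0.05,0,0,0,0],[0,0.1,0,0,0,0],[0,0.1,0,0,0,0]]]'| grep -E "posi|force"; done
```

```text
position: [0.5889, 0.0236, 0.141]
wrist_force: [-4.0, -1.6, -1.2]
grasp_force: 58.9
position: [0.5906, 0.0258, 0.1415]
wrist_force: [0.1, -0.2, -2.4]
grasp_force: 58.8
position: [0.5896, 0.0265, 0.1413]
wrist_force: [0.2, -0.9, -2.0]
grasp_force: 58.8
```

The x force vanished and the tool moved forward, so the claws are entering the slots. I'll advance gently.

```bash
python3 -m handwheel '[[[-0.1,0,0,0,0,0],[-0.2,0,0,0,0,0],[-0.2,0,0,0,0,0]]]' | grep -E "posi|force"
python3 -m handwheel '[[[-0.1,0,0,0,0,0],[-0.2,0,0,0,0,0],[-0.2,0,0,0,0,0]]]'| grep -E "posi|force"
```

```text
position: [0.5915, 0.0264, 0.1413]
wrist_force: [0.7, -0.3, -2.8]
grasp_force: 58.8
position: [0.5935, 0.0266, 0.1413]
wrist_force: [-0.5, -0.2, -2.9]
grasp_force: 58.8
```

```bash
python3 -m handwheel '[[[-0.1,0,0,0,0,0],[-0.2,0,0,0,0,0],[-0.3,0,0,0,0,0],[-0.4,0,0,0,0,0],[-0.4,0,0,0,0,0]]]' | grep -E "posi|force"
python3 -m handwheel '[[[-0.1,0,0,0,0,0],[-0.2,0,0,0,0,0],[-0.2,0,0,0,0,0]]]'| grep -E "posi|rot|force"
```

```text
position: [0.5975, 0.0268, 0.1412]
wrist_force: [0.4, 0.1, -2.5]
grasp_force: 58.8
position: [0.5986, 0.0269, 0.1411]
tool_rot: [-0.001, -0.031, 1.0, -0.0]
wrist_force: [-5.0, -0.4, 0.1]
grasp_force: 59.1
```

```bash
python3 -m handwheel '[[[0.09,0,0,0,0,0],[0.09,0,0.05,0,0,0],[0.09,0,0.15,0,0,0],[0.09,0,0.25,0,0,0],[0.09,0,0.25,0,0,0]]]' | grep -E "posi|rot|force"
python3 -m handwheel '[[[0,0,0.1,0,0,0],[0,0,0.2,0,0,0],[0,0,0.3,0,0,0],[0,0,0.3,0,0,0]]]'| grep -E "posi|rot|force"
```

```text
position: [0.5985, 0.0268, 0.1386]
tool_rot: [-0.0, -0.031, 1.0, 0.0]
wrist_force: [-1.5, -0.0, -3.2]
grasp_force: 58.8
position: [0.5985, 0.0269, 0.1357]
tool_rot: [-0.0, -0.031, 1.0, 0.0]
wrist_force: [-1.3, 0.9, -3.5]
grasp_force: 58.8
```

```bash
python3 -m handwheel '[[[0,0,0.1,0,0,0],[0,0,0.2,0,0,0],[0,0,0.2,0,0,0]]]'| grep -E "posi|rot|force"
python3 -m handwheel '[[[0,0,0.1,0,0,0],[0,0,0.2,0,0,0],[0,0,0.2,0,0,0]]]'| grep -E "posi|rot|force"
```

```text
position: [0.5985, 0.0269, 0.1337]
tool_rot: [-0.0, -0.031, 1.0, 0.0]
wrist_force: [-0.4, -0.5, -1.5]
grasp_force: 58.8
position: [0.5979, 0.0269, 0.1317]
tool_rot: [-0.001, -0.031, 1.0, -0.0]
wrist_force: [-5.5, -0.1, 1.2]
grasp_force: 59.5
```

```bash
python3 -m handwheel '[[[0,0,0.05,0,0,0],[0,0,0.1,0,0,0],[0,0,0.1,0,0,0]]]'| grep -E "posi|rot|force"
python3 -m handwheel '[[[0,0,0.05,0,0,0],[0,0,0.1,0,0,0],[0,0,0.1,0,0,0]]]'| grep -E "posi|rot|force"
```

```text
position: [0.5975, 0.0267, 0.1302]
tool_rot: [-0.001, -0.031, 1.0, -0.0]
wrist_force: [-5.4, -0.3, -0.0]
grasp_force: 59.2
position: [0.5973, 0.0267, 0.129]
tool_rot: [-0.001, -0.031, 1.0, -0.0]
wrist_force: [-5.1, -0.6, -0.8]
grasp_force: 59.1
```

```bash
python3 -m handwheel '[[[0,0,0.1,0,0,0],[0,0,0.2,0,0,0],[0,0,0.2,0,0,0]]]'| grep -E "posi|rot|force"
python3 -m handwheel '[[[0,0,0.1,0,0,0],[0,0,0.2,0,0,0],[0,0,0.2,0,0,0]]]'| grep -E "posi|rot|force"
python3 -m handwheel '[[[0,0,0.1,0,0,0],[0,0,0.2,0,0,0],[0,0,0.2,0,0,0]]]'| grep -E "posi|rot|force"
```

```text
position: [0.597, 0.0266, 0.1267]
tool_rot: [-0.002, -0.031, 1.0, -0.0]
wrist_force: [-5.4, -0.1, -3.2]
grasp_force: 58.9
position: [0.5974, 0.0266, 0.1248]
tool_rot: [-0.001, -0.031, 1.0, -0.0]
wrist_force: [-4.9, -0.1, -3.7]
grasp_force: 58.9
position: [0.5975, 0.0266, 0.123]
tool_rot: [-0.001, -0.031, 1.0, -0.0]
wrist_force: [-4.8, -0.0, -4.2]
grasp_force: 58.8
```

```bash
for i in 1; do python3 -m handwheel '[[[0,0,0.05,0,0,0],[0,0,0.1,0,0,0],[0,0,0.1,0,0,0]]]'| grep -E "posi|force"
python3 -m handwheel '[[[0,0,0.05,0,0,0],[0,0,0.1,0,0,0],[0,0,0.1,0,0,0]]]'| grep -E "posi|force"
python3 -m handwheel '[[[0,0,0.05,0,0,0],[0,0,0.1,0,0,0],[0,0,0.1,0,0,0]]]'| grep -E "posi|force";done
```

```text
position: [0.5975, 0.0266, 0.1221]
wrist_force: [-6.0, 0.3, -2.8]
grasp_force: 58.8
position: [0.5975, 0.0267, 0.121]
wrist_force: [-5.3, -0.6, -4.5]
grasp_force: 58.8
position: [0.5977, 0.0266, 0.12]
wrist_force: [-4.4, 0.5, -5.2]
grasp_force: 58.6
```

```bash
python3 -m handwheel '[[[0,0,0.05,0,0,0],[0,0,0.1,0,0,0],[0,0,0.1,0,0,0]]]'| grep -E "posi|force"
python3 -m handwheel '[[[0,0,0.05,0,0,0],[0,0,0.1,0,0,0],[0,0,0.1,0,0,0]]]'| grep -E "posi|force"
```

```text
position: [0.5981, 0.0267, 0.1194]
wrist_force: [-4.6, 0.3, -5.2]
grasp_force: 58.6
position: [0.5984, 0.0268, 0.1186]
wrist_force: [-4.5, 0.1, -6.0]
grasp_force: 58.4
```

```bash
python3 -m handwheel '[[[0,0,0.05,0,0,0],[0,0,0.1,0,0,0],[0,0,0.1,0,0,0]]]'| grep -E "posi|rot|force"
python3 -m handwheel '[[[0,0,0.05,0,0,0],[0,0,0.1,0,0,0],[0,0,0.1,0,0,0]]]'| grep -E "posi|rot|force"
```

```text
position: [0.5985, 0.0269, 0.1179]
tool_rot: [0.0, -0.031, 1.0, -0.0]
wrist_force: [-5.6, -1.0, -4.9]
grasp_force: 58.6
position: [0.5986, 0.0269, 0.1173]
tool_rot: [0.0, -0.031, 1.0, -0.0]
wrist_force: [-7.4, -1.5, -0.9]
grasp_force: 59.1
```

```bash
python3 -m handwheel '[[[0,0,0.05,0,0,0],[0,0,0.1,0,0,0],[0,0,0.1,0,0,0]]]'| grep -E "posi|rot|force"
python3 -m handwheel '[[[0,0,0.05,0,0,0],[0,0,0.1,0,0,0],[0,0,0.1,0,0,0]]]'| grep -E "posi|rot|force"
```

```text
position: [0.5986, 0.027, 0.117]
tool_rot: [0.001, -0.031, 1.0, -0.0]
wrist_force: [-8.7, -1.7, 5.3]
grasp_force: 60.0
position: [0.5986, 0.027, 0.1168]
tool_rot: [0.001, -0.031, 1.0, -0.0]
wrist_force: [-11.0, -0.9, 10.8]
grasp_force: 60.9
```

```bash
python3 -m handwheel '[[[0.05,0,-0.1,0,0,0],[0.08,0,-0.2,0,0,0],[0.08,0,-0.2,0,0,0]]]'| grep -E "posi|rot|force"
python3 - <<'E'
from h import *
a=read_camera("scene");b=read_camera("side");cv2.imwrite('pics/s5.png',a);cv2.imwrite('pics/d5.png',b)
for n,im,(x0,y0,x1,y1) in(("S",a,(295,185,345,235)),("D",b,(245,230,295,280))):
    c=im[y0:y1,x0:x1].astype(int); m=(c[...,2]-c[...,0]>30); yy,xx=np.nonzero(m); print(n,[(x+x0,y+y0,tuple(map(int,c[y,x]))) for x,y in zip(xx,yy)][:12],len(xx))
cr=lambda im,x,y,w,h: cv2.resize(im[y:y+h,x:x+w],(400,540),interpolation=cv2.INTER_CUBIC)
cv2.imwrite('pics/c5.png',np.hstack([cr(a,285,155,60,81),cr(b,235,190,60,81)]))
E
```

```text
position: [0.5986, 0.027, 0.1173]
tool_rot: [0.001, -0.031, 1.0, 0.0]
wrist_force: [-3.0, -0.2, -0.5]
grasp_force: 58.9
S [(np.int64(343), np.int64(185), (103, 124, 134)), (np.int64(344), np.int64(185), (187, 218, 230)), (np.int64(343), np.int64(186), (105, 125, 136)), (np.int64(344), np.int64(186), (189, 220, 231)), (np.int64(343), np.int64(187), (105, 125, 136)), (np.int64(344), np.int64(187), (189, 220, 232)), (np.int64(343), np.int64(188), (109, 128, 140)), (np.int64(344), np.int64(188), (194, 224, 233)), (np.int64(343), np.int64(189), (111, 130, 142)), (np.int64(344), np.int64(189), (198, 226, 235)), (np.int64(343), np.int64(190), (111, 132, 143)), (np.int64(344), np.int64(190), (199, 228, 237))] 69
D [(np.int64(294), np.int64(230), (142, 169, 179)), (np.int64(294), np.int64(231), (141, 171, 180)), (np.int64(294), np.int64(232), (139, 167, 174)), (np.int64(294), np.int64(233), (129, 153, 161)), (np.int64(294), np.int64(234), (128, 151, 159)), (np.int64(294), np.int64(235), (128, 152, 160)), (np.int64(294), np.int64(236), (127, 152, 162)), (np.int64(245), np.int64(237), (120, 145, 155)), (np.int64(294), np.int64(237), (115, 139, 147)), (np.int64(245), np.int64(238), (127, 150, 158)), (np.int64(245), np.int64(239), (139, 163, 172)), (np.int64(245), np.int64(240), (142, 167, 176))] 76
```

View pics/c5.png

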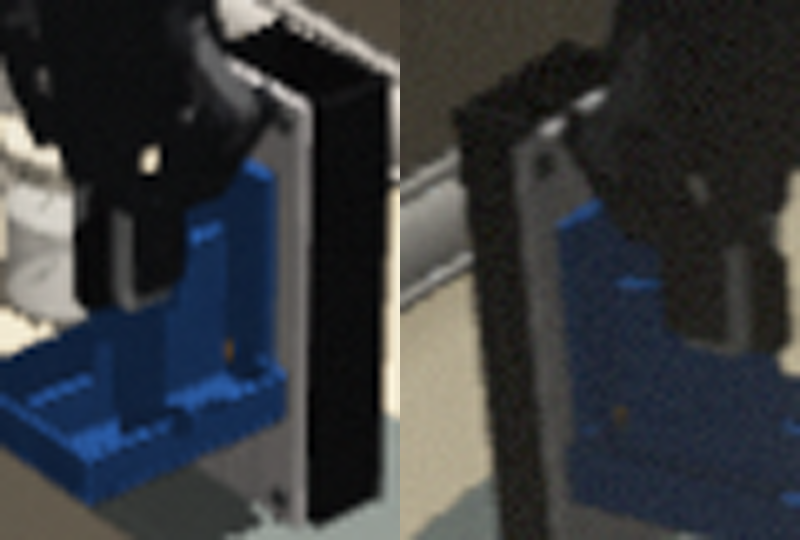

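Brass shows in the window in both views, at crop (230,350) and (620,415), and the plate is flush with the strip. A light tug will confirm the catch holds before I release.

```bash
python3 -m handwheel '[[[0,0,-0.05,0,0,0],[0,0,-0.1,0,0,0],[0,0,-0.1,0,0,0]]]'| grep -E "posi|force"; python3 -m handwheel '[[[0,0,-0.05,0,0,0],[0,0,-0.1,0,0,0],[0,0,-0.1,0,0,0]]]'| grep -E "posi|force"
```

```text
position: [0.5979, 0.0269, 0.1178]
wrist_force: [-1.2, -0.2, -3.0]
grasp_force: 58.7
position: [0.5975, 0.0267, 0.1187]
wrist_force: [-1.7, -0.4, -3.3]
grasp_force: 58.6
```

```bash
python3 -m handwheel '[[[0,0,-0.05,0,0,0],[0,0,-0.1,0,0,0],[0,0,-0.1,0,0,0]]]'| grep -E "posi|force"; python3 -m handwheel '[[[0,0,-0.03,0,0,0],[0,0,-0.05,0,0,0],[0,0,-0.05,0,0,0]]]'| grep -E "posi|force"
```

```text
position: [0.5973, 0.0267, 0.1196]
wrist_force: [-3.2, 0.2, -4.6]
grasp_force: 58.4
position: [0.5974, 0.0267, 0.12]
wrist_force: [-2.4, 0.5, -7.8]
grasp_force: 58.3
```

The catch resists the lift, so it has snapped out. Now I'll press fully home again and release.

```bash
python3 -m handwheel '[[[-0.03,0,0.1,0,0,0],[-0.06,0,0.2,0,0,0],[-0.08,0,0.3,0,0,0],[-0.08,0,0.4,0,0,0],[-0.08,0,0.48,0,0,0],[-0.08,0,0.48,0,0,0]]]'| grep -E "posi|force"
```

```text
position: [0.5986, 0.027, 0.1168]
wrist_force: [-8.4, -1.0, 6.8]
grasp_force: 60.4
```

```bash
python3 -m handwheel '[[[0.04,0,-0.12,0,0,0],[0.04,0,-0.12,0,0,0]]]'| grep -E "posi|force"
python3 -m handwheel '[[[0,0,0,0,0,0],[0,0,0,0,0,0],[0,0,0,0,0,0],[0,0,0,0,0,0]]]' 4 | grep -E "posi|force|width"
python3 -m handwheel '[[[0,0,-0.5,0,0,0],[0,0,-1.5,0,0,0],[0.3,0,-3,0,0,0],[1,0,-5,0,0,0],[2,0,-8,0,0,0],[3,0,-11,0,0,0],[4,0,-14,0,0,0],[5,0,-15,0,0,0],[5,0,-15,0,0,0]]]'| grep -E "t:|posi|force"
python3 - <<'E'
from h import *
S,D=calibration("scene"),calibration("side")
a=read_camera("scene");b=read_camera("side");cv2.imwrite('pics/s6.png',a);cv2.imwrite('pics/d6.png',b)
for n,o,x0,y0 in(("s",a,285,195),("d",b,245,235)):
    c=o[y0:y0+35,x0:x0+45].astype(int);m=(c[...,2]>c[...,0]+12)&(c[...,2]<140);y,x=np.nonzero(m);print(n,[(int(i+x0),int(j+y0)) for i,j in zip(x,y)][:15])
# plate top edges before/after release (blue mask bounding)
for f in("pics/s5.png","pics/s6.png","pics/d5.png","pics/d6.png"):
    im=cv2.imread(f).astype(int);m=(im[...,0]>1.5*im[...,2])&(im[...,0]>40)
    x0,y0=(275,150) if "s" in f[5:6] else (240,190)
    y,x=np.nonzero(m[y0:y0+95,x0:x0+70]);print(f,x.min()+x0,x.max()+x0,y.min()+y0,y.max()+y0)
# bystanders: frame 0 vs now difference in scissors/timer/dish/jar areas
E
```

```text
position: [0.5986, 0.027, 0.1172]
wrist_force: [-4.5, -1.5, 1.4]
grasp_force: 59.1
position: [0.5984, 0.0269, 0.1168]
wrist_force: [-0.5, -0.3, 0.2]
gripper_width: 0.04
grasp_force: 0.0
t: 24.1
position: [0.5476, 0.0237, 0.2676]
tool_rot: [0.001, -0.03, 1.0, -0.0]
wrist_force: [0.7, -0.3, -0.1]
grasp_force: 0.0
s [(285, 195), (285, 196), (285, 197), (285, 198), (286, 198), (285, 199), (286, 199), (285, 200), (286, 200), (287, 200), (287, 201), (288, 201), (289, 202), (290, 202), (290, 203)]
d [(245, 235), (246, 235), (245, 236), (246, 236), (246, 237), (246, 238), (246, 239), (246, 240), (246, 241), (247, 243), (247, 244), (247, 245), (247, 246), (247, 247), (247, 248)]
pics/s5.png 279 327 179 230
pics/s6.png 279 327 174 231
pics/d5.png 259 309 220 273
pics/d6.png 260 309 190 274
```

```bash
python3 - <<'E'
from h import *
for f,x,y in(("s5",319,207),("s6",319,207),("d5",268,252),("d6",268,252)):
    c=cv2.imread(f"pics/{f}.png")[y-4:y+5,x-4:x+5].astype(int);m=c[...,2]>c[...,0]+8
    print(f,m.sum(),np.argwhere(m).mean(0)+[y-4,x-4])
print(finish_job())
E
```

```text
s5 3 [207. 319.]
s6 2 [207.5 319. ]
d5 3 [251.33333333 267.66666667]
d6 0 [nan nan]
the job is handed in; nothing more can be done
None<stdin>:4: RuntimeWarning: Mean of empty slice.
  ret = um.true_divide(
```

The caddy hangs pressed home on the upright with the gripper clear, handed in at about 24 s; before release the catch resisted a light lift, and after it the caddy sat unmoved with brass still showing in the scene view (the side-view check found none), while the jar, dish, timer and scissors were not re-checked by camera.

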